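Point the radius arm and prick the mark on a round mosaic panel

TASK

Push the swinging arm of the round mosaic panel round with a fingertip until its pointed end points at the middle of the square brass weight. Then press the punch button on top of the arm fully down with a fingertip to prick the mark, and let it spring back; do not press it while the arm points anywhere else. Nothing needs gripping or lifting: leave the weights and everything else where they stand, and finish with the arm still pointing at the square weight.

Things in the scene. Friction and masses are not known exactly. Their poses are not given: they have to be found in the camera images.
- board: Round white mosaic panel, 380 mm across, 12 mm thick, fixed on the table; one sector is covered with small tiles 5 mm high. Origin: centre of its underside, z up. The radius arm pivots at its centre between stops 1.6 rad clockwise and 2.7 rad anticlockwise (from above) of the panel's x axis; the start and all weights lie between them: turn the shorter way, not over the tiled sector.
- radius_arm: Swinging arm on the panel's central pivot. Origin: on the pivot axis at the panel's top face (12 mm above the table); x along the arm to its pointed end, z up. Dark steel bar 16 mm wide, 14 mm high, its underside 18 and top 32 mm above the panel, from x = -55 to 112 mm, then tapering to a point at 140 mm. The blunt end has a flat dark disc 34 mm across.
- push_point (a point): Middle of the bar 105 mm from the pivot axis, 25 mm above the panel's top: a good place to push on either side of the bar (anywhere 90 to 120 mm out is clear of the punch). Pivot friction is steady, 0.25 N m, so about 2.5 N of sideways push here; the arm stays where it is left.
- pointer_tip (a point): The point of the arm, 140 mm from the pivot axis, 25 mm above the panel's top. (At the pivot the arm has a dark round hub 40 mm across, 36 mm high.)
- punch (a joint): Travel of the punch button in m: 0 = up, 0.006 = fully down (springs back by itself; 2 N to start, 5 N when fully down).
- punch_top (a point): Centre of the top face of the punch button, a steel round button 24 mm across rising 11 mm out of a dark housing 31 mm across, on top of the arm, 67 mm above the table, 58 mm from the pivot axis towards the pointed end. Pressed straight down.
- square_weight: Square brass block, 28 x 28 mm, 30 mm high, standing loose on the panel near its rim, its middle 155 to 175 mm from the pivot: the one to point at. Origin: centre of its underside.
- round_weight: Brass cylinder, 29 mm across, 30 mm high, loose on the panel near its rim. Origin: centre of its underside. Leave alone.
- cone_weight: Brass cone, 31 mm across, 32 mm high, loose on the panel near its rim. Origin: centre of its underside. Leave alone.
- glue_jar: Small jar, 34 mm across, 42 mm high, standing on the panel near its rim. Origin: centre of its underside. Leave alone.
- tess_pot: Small blue bowl, 34 mm across, 22 mm high, standing on the panel near its rim. Origin: centre of its underside. Leave alone.
- tumbler: Glass tumbler, 72 mm across, 90 mm high, on the table. Origin: centre of its underside. Leave alone.
- nippers: Tile nippers with black handles, about 160 mm long, 18 mm high, lying on the table. Origin: at table height, near mid-length. Leave alone.
- tweezers: Steel tweezers, 130 mm long, 8 mm high, lying on the table. Origin: mid-length, underside. Leave alone.
- adhesive_tub: Tub of adhesive, 80 mm across, 75 mm high, on the table. Origin: centre of its underside. Leave alone.

How it is judged (in metres and radians):
On the way, in this order (a step that is already met when the one before it is completed fails the run):
1. the arm points at the middle of the square weight (within 7 mm to either side) and is still (y of square_weight in the frame of radius_arm between -0.007 and 0.007 m and x of square_weight in the frame of radius_arm above 0.1 m and angular speed of radius_arm below 0.05 rad/s), for 0.3 s.
2. the punch is pressed down (more than 4.5 mm of its 6 mm) while the arm points at the square weight (y of square_weight in the frame of radius_arm between -0.007 and 0.007 m and x of square_weight in the frame of radius_arm above 0.1 m and value of joint punch above 0.0045 m), for 0.1 s.
At the end, for the whole second after the job is handed in: The arm is still, its line passing within 7 mm of the middle of the square weight, on the pointed side; the punch is up again; no weight is more than 10 mm and no other loose thing more than 20 mm from where it stood (all of step 1 and value of joint punch below 0.0015 m and not (distance of square_weight from where it was at the start of the episode above 0.01 m) and not (distance of round_weight from where it was at the start of the episode above 0.01 m) and not (distance of cone_weight from where it was at the start of the episode above 0.01 m) and not (distance of glue_jar from where it was at the start of the episode above 0.02 m) and not (distance of tess_pot from where it was at the start of the episode above 0.02 m) and not (distance of tumbler from where it was at the start of the episode above 0.02 m) and not (distance of nippers from where it was at the start of the episode above 0.02 m) and not (distance of tweezers from where it was at the start of the episode above 0.02 m) and not (distance of adhesive_tub from where it was at the start of the episode above 0.02 m)); the robot touches nothing.
It fails at once if the punch was pressed (over 3 mm) while the arm did not point at the square weight (value of joint punch above 0.003 m and not (y of square_weight in the frame of radius_arm between -0.007 and 0.007 m and x of square_weight in the frame of radius_arm above 0.1 m)).
It fails at once if a weight was lifted, carried or shifted by more than 10 mm (distance of any of square_weight, round_weight, cone_weight from where it was at the start of the episode above 0.01 m).
It fails at once if another loose thing was lifted, carried or shifted by more than 20 mm (distance of any of glue_jar, tess_pot, tumbler, nippers, tweezers, adhesive_tub from where it was at the start of the episode above 0.02 m).
It also fails if it takes over 58 s, if anything falls off the work surface, if the arm or the gripper's body presses on something with over 40 N, if the wrist force passes 120 N, or if a joint passes its speed limit or range.

ROBOT

A 6-joint arm with a two-finger parallel gripper is mounted at the origin on the work surface. World frame = base frame: x ahead of the robot, y to its left, z up, the work surface at z = 0. Lengths are in m, angles in degrees, forces in N, time in s.
With the tool pointing down it reaches from about 0.35 to 0.875 m from the base axis. Payload 4.2 kg.
Tool frame: the origin (TCP) lies on the centre line of the jaws, within the pads' length; the fingertips stand 25 mm ahead of it and the grasp point (between the pads) lies 6 mm ahead of it; z points along the fingers, y is the line along which they close (so a half turn about z gives the same grasp; the last joint's range is limited). The gripper opens to 87 mm and grips with 3 to 60 N. Pads are 19 mm wide; open, the fingers measure 117 mm over their backs; the gripper's body (75 mm by 190 mm) begins 51 mm behind the grasp point.
Start: joints at [-61.329, 22.042, 0.453, 0, -68.411, -14.817], TCP at [0.15, -0.607, 0.248] pointing down, gripper open.
Joint ranges: [-179.83, 179.83], [-69.29, 118.12], [-61.27, 80.66], [-181.25, 117.63], [-171.15, -9.14], [-177.46, 177.46]. Speed limits (degrees/s): [159.86, 159.86, 180, 180, 180, 180].

INTERFACE

Orientations are given as a 3x3 rotation matrix whose columns are the frame's x, y, z axes.
In Python, from station import r gives the robot as it stands.
- The arm moves only by the tool move_arm, never from a script. Its argument "series" is a list of rows, each an object with "grip": the opening, from 0 (shut) to 1 (fully open); "xyz": the shift along the tool's x, y, z in mm, a list of three; "angular": the turn, a rotation vector about the tool's x, y, z in rad, a list of three. A call has 1 to 10 rows; each row is the pose to reach, as a shift and turn from the pose commanded when the call began, along the tool's axes at that moment; what a row does not reach only later rows make up. A row lasts 1/10 s, in which the tool goes at most 50 mm and 8.59 degrees, less where a joint would pass 70% of its speed; a pose out of reach is approached as far as the arm can. A call with a gripper value outside its range is refused whole. The fingers move at their own pace and stop on an object; the grip force is fixed at half the most. Time passes only in rows, so rows that repeat a pose let the fingers close. It gives the time, the measured TCP pose, the force, the opening and the grip force at its end, in the units of the state.
- r.sense(): the state, without advancing time (a new reading comes with each control period).
- r.capture(name): name is "side" or "top" or "wrist"; returns a dict with "img" (480x640x3 uint8, red, green, blue), "camera_matrix" (3x3 intrinsics, pixels), "rvec" (rotation vector, rad) and "tvec" (3), from world to camera coordinates, as OpenCV has them; the wrist camera has in their place "hand_eye" (4x4, takes a point from camera to tool coordinates, whose origin is the TCP and whose axes are the flange's). Camera axes: x right, y down, z forward; pixel columns grow to the right and rows downward; lengths in m; the calibration is good to about 2 mm. The wrist camera is an equidistant fisheye: a pixel r from the principal point sees the ray r / f radians off the axis. A picture is of the moment at which its call begins: read the wrist's pose just before it. There is no depth.
- r.finish_job(): hands the job in; it is judged then, once.
The state is a dict: "time_s": time; "joints": joint angles; "joint_velocities": joint speeds; "effort": joint torques, N m; "tcp_pos": TCP position; "ee_rot": TCP orientation; "wrist_force": force on the tool from outside, world axes, zero at the start; "moment": the same for the moment, N m; "gripper_width": opening from 0.0 (shut) to 1.0 (fully open); "gripper_force": force on a finger pad.
Only numpy, scipy, OpenCV 4.12 (cv2) and the standard library are available. Lean on these libraries where they do the work, as an engineer would, in place of code of your own. Each camera call takes 0.05 s, during which the arm holds its last target. There are 200 camera calls.

## Working session

There is one attempt and no reset: what is moved stays moved. The work goes in short steps, Python scripts to look and compute and a tool call to move; the robot and the scene stay as the last step left them, time stands still between calls to the robot, and variables do not carry over. Pictures are saved under pics/ and viewed, at most 10 in all, crops included, and the job is handed in when it is done.

Besides the shell and the picture viewer there is one more tool, called after "Call:" by a JSON object that holds its "op" and its "data". move_arm: Moves the arm, as the interface text tells. Its arguments: {"type":"object","properties":{"series":{"type":"array"}},"required":["series"]}

```bash
mkdir -p pics
python3 - <<'E'
from station import r
import cv2,numpy as np
s=r.sense();print(s['time_s'],s['tcp_pos'],np.round(s['ee_rot'],3))
for n in('top','side'):
    c=r.capture(n);cv2.imwrite(f'pics/{n}0.png',c['img'][...,::-1])
    np.savez(f'pics/{n}0.npz',**c);print(n,c['camera_matrix'],c['rvec'],c['tvec'])
E
```

```text
0.0 [ 0.14954483 -0.60627732  0.24644831] [[-0.971 -0.239 -0.001]
 [-0.239  0.971  0.002]
 [ 0.     0.002 -1.   ]]
top [[481.62961807   0.         325.83295957]
 [  0.         481.62961807 240.24155288]
 [  0.           0.           1.        ]] [ 2.12568496 -2.14264864  0.1876152 ] [-0.00613526  0.58928269  1.16684935]
side [[491.83723273   0.         315.24973854]
 [  0.         491.83723273 242.58522973]
 [  0.           0.           1.        ]] [ 0.83116468 -2.48166206  1.21437676] [0.45167608 0.26228148 1.00453121]
```

View pics/top0.png

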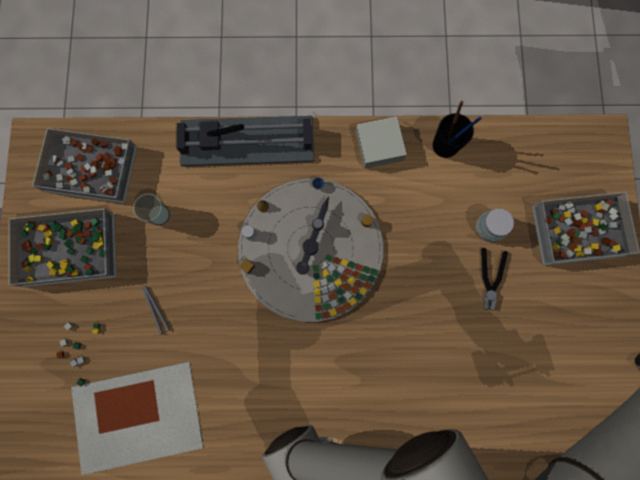

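View pics/side0.png

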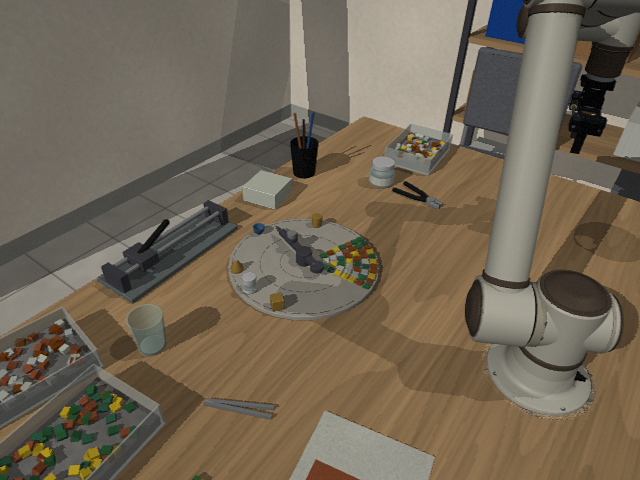

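The top view shows the arm pointing up, with its tip at (327,198) and hub at (311,248). The square weight is at (248,267), the cone at (263,206), the jar at (247,231) and the tiles at lower right. So the turn is anticlockwise, past the cone and the jar.

```bash
cat > h.py <<'E'
import numpy as np,cv2
def ray(c,px,z):
    R=cv2.Rodrigues(c['rvec'])[0];o=-R.T@c['tvec']
    p=cv2.undistortPoints(np.float64(px).reshape(-1,1,2),c['camera_matrix'],None).reshape(-1,2)
    d=np.c_[p,np.ones(len(p))]@R
    return o+d*((z-o[2])/d[:,2])[:,None]
def wray(hand_eye,K,T,px,z):
    px=np.float64(px).reshape(-1,2);q=(px-[K[0,2],K[1,2]])/[K[0,0],K[1,1]]
    th=np.linalg.norm(q,axis=1,keepdims=True)
    d=np.c_[q/np.maximum(th,1e-9)*np.sin(th),np.cos(th)]
    M=T@hand_eye;d=d@M[:3,:3].T;o=M[:3,3]
    return o+d*((z-o[2])/d[:,2])[:,None]
E
python3 - <<'E'
from h import *
c=dict(np.load('pics/top0.npz'));s=dict(np.load('pics/side0.npz'))
for n,px,z in [('hub',(311,248),.048),('punch',(318,224),.067),('tip',(327,198),.037),('disc',(303,268),.044),('sq',(248,267),.04),('cone',(263,206),.03),('round',(367,220),.042),('jar',(247,231),.05),('L',(238,250),.012),('R',(383,250),.012),('T',(311,179),.012),('B',(311,321),.012)]:
    print(n,np.round(ray(c,[px],z)[0]*1000))
img=cv2.cvtColor(c['img'],cv2.COLOR_RGB2HSV)
m=cv2.inRange(img,(8,130,60),(25,255,255));m[:,:236]=0;m[:,275:]=0;m[:255]=0;m[285:]=0
M=cv2.moments(m,True);print('sq px',M['m00'],M['m10']/M['m00'],M['m01']/M['m00'])
print('side sq',ray(s,[(277,296)],.042)*1000,'hub',ray(s,[(304,249)],.048)*1000)
E
```

```text
hub [570.  27.  48.]
punch [628.   9.  67.]
tip [703. -15.  37.]
disc [520.  47.  44.]
sq [524. 186.  40.]
cone [684. 152.  30.]
round [ 643. -117.   42.]
jar [615. 189.  50.]
L [572. 217.  12.]
R [ 569. -159.   12.]
T [762.  27.  12.]
B [388.  28.  12.]
sq px 110.0 246.04545454545453 265.41818181818184
side sq [[530.00710478 188.39196171  42.        ]] hub [[579.57315918  24.65243216  48.        ]]
```

Call:
{"op": "move_arm", "data": {"series": [{"grip":0,"xyz":[-30,20,5],"angular":[0,0,0.05]},{"grip":0,"xyz":[-65,44,10],"angular":[0,0,0.1]},{"grip":0,"xyz":[-100,68,15],"angular":[0,0,0.15]},{"grip":0,"xyz":[-135,92,15],"angular":[0,0,0.2]},{"grip":0,"xyz":[-170,116,15],"angular":[0,0,0.25]},{"grip":0,"xyz":[-205,140,15],"angular":[0,0,0.3]},{"grip":0,"xyz":[-240,164,15],"angular":[0,0,0.35]},{"grip":0,"xyz":[-275,186,15],"angular":[0,0,0.4]},{"grip":0,"xyz":[-300,204,15],"angular":[0,0,0.45]},{"grip":0,"xyz":[-320,215,15],"angular":[0,0,0.5]}]}}

```text
time_s: 1.1
tcp_pos: [0.4097, -0.3195, 0.2323]
ee_rot: [[-0.967, 0.256, -0.001], [0.256, 0.967, 0.001], [0.001, 0.0, -1.0]]
wrist_force: [0.7, -0.6, 0.2]
gripper_width: 0.169
gripper_force: 0.0
```

Call:
{"op": "move_arm", "data": {"series": [{"grip":0,"xyz":[-30,0,0],"angular":[0,0,0.02]},{"grip":0,"xyz":[-65,0,0],"angular":[0,0,0.04]},{"grip":0,"xyz":[-100,0,0],"angular":[0,0,0.06]},{"grip":0,"xyz":[-135,0,0],"angular":[0,0,0.06]},{"grip":0,"xyz":[-170,0,0],"angular":[0,0,0.06]},{"grip":0,"xyz":[-205,0,0],"angular":[0,0,0.06]},{"grip":0,"xyz":[-240,0,0],"angular":[0,0,0.06]},{"grip":0,"xyz":[-240,0,0],"angular":[0,0,0.06]}]}}

```text
time_s: 1.9
tcp_pos: [0.6436, -0.3829, 0.2286]
ee_rot: [[-0.95, 0.312, -0.003], [0.312, 0.95, 0.001], [0.003, 0.0, -1.0]]
wrist_force: [-0.8, 0.3, -1.6]
gripper_width: 0.005
gripper_force: 0.0
```

Run:
```python
from station import r
from h import *
s=r.sense();print(s['time_s'],s['tcp_pos'],np.round(s['ee_rot'],3),np.round(s['joints']),s['wrist_force'])
c=r.capture('wrist');cv2.imwrite('pics/w1.png',c['img'][...,::-1]);np.savez('pics/w1.npz',tcp=s['tcp_pos'],rot=s['ee_rot'],**c)
```

```text
1.9 [ 0.64361251 -0.38285679  0.22863537] [[-0.95   0.312 -0.003]
 [ 0.312  0.95   0.001]
 [ 0.003  0.    -1.   ]] [-18.  35.  20.  -0. -75. -90.] [-0.80640198  0.34125012 -1.63810311]
```

View pics/w1.png

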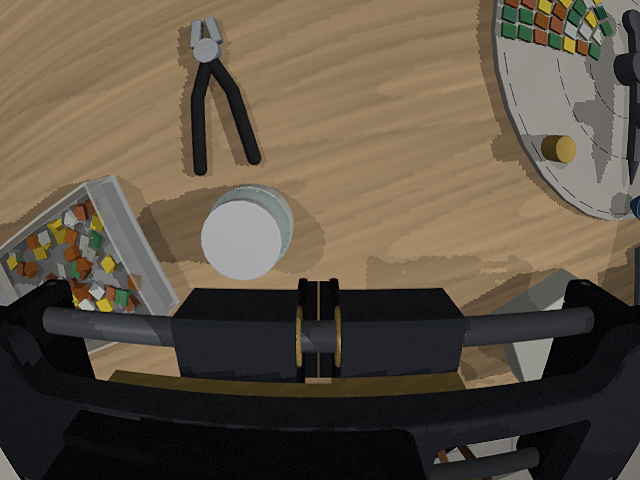

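The wrist view shows the nippers, the tub and the board's right edge with the round weight (558,149). The hand is 33 cm too far right, because I moved along axes that had already turned. I'll move over the board now.

Call:
{"op": "move_arm", "data": {"series": [{"grip":0,"xyz":[9,32,0],"angular":[0,0,0]},{"grip":0,"xyz":[18,64,0],"angular":[0,0,0]},{"grip":0,"xyz":[28,98,0],"angular":[0,0,0]},{"grip":0,"xyz":[38,132,0],"angular":[0,0,0]},{"grip":0,"xyz":[48,168,0],"angular":[0,0,0]},{"grip":0,"xyz":[58,204,0],"angular":[0,0,0]},{"grip":0,"xyz":[68,240,0],"angular":[0,0,0]},{"grip":0,"xyz":[78,275,0],"angular":[0,0,0]},{"grip":0,"xyz":[88,306,0],"angular":[0,0,0]},{"grip":0,"xyz":[92,322,0],"angular":[0,0,0]}]}}

```text
time_s: 2.95
tcp_pos: [0.653, -0.0459, 0.2331]
ee_rot: [[-0.95, 0.311, -0.0], [0.311, 0.95, 0.0], [0.0, 0.0, -1.0]]
wrist_force: [0.3, -0.3, 0.2]
gripper_width: 0.004
gripper_force: 0.0
```

Call:
{"op": "move_arm", "data": {"series": [{"grip":0,"xyz":[0,0,0],"angular":[0,0,0]},{"grip":0,"xyz":[0,0,0],"angular":[0,0,0]},{"grip":0,"xyz":[0,0,0],"angular":[0,0,0]}]}}

```text
time_s: 3.25
tcp_pos: [0.6539, -0.0493, 0.2326]
ee_rot: [[-0.949, 0.314, -0.0], [0.314, 0.949, -0.0], [0.0, -0.0, -1.0]]
wrist_force: [0.6, -0.2, 0.3]
gripper_width: 0.005
gripper_force: 0.0
```

Run:
```python
from station import r
from h import *
s=r.sense();print(s['time_s'],s['tcp_pos'],np.round(s['ee_rot'],3),np.round(s['joints']),s['wrist_force'])
c=r.capture('wrist');cv2.imwrite('pics/w2.png',c['img'][...,::-1]);np.savez('pics/w2.npz',tcp=s['tcp_pos'],rot=s['ee_rot'],**c)
```

```text
3.25 [ 0.65393883 -0.0493234   0.23260338] [[-0.949  0.314 -0.   ]
 [ 0.314  0.949 -0.   ]
 [ 0.    -0.    -1.   ]] [  10.   26.    4.    0.  -68. -118.] [ 0.581087   -0.15125963  0.29218797]
```

View pics/w2.png

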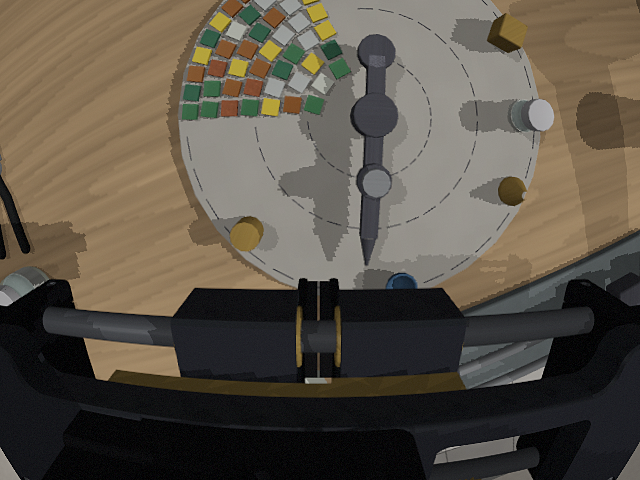

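The view shows the hub (376,115), punch (376,183), arm tip (367,264) and square weight (507,33). The jar (540,115), cone (512,191) and bowl (401,283) sit along the rim.

Run:
```python
from h import *
c=dict(np.load('pics/w2.npz'));T=np.eye(4);T[:3,:3]=c['rot'];T[:3,3]=c['tcp']
f=lambda p,z:wray(c['hand_eye'],c['camera_matrix'],T,[p],z)[0]*1000
for n,p,z in [('hub',(376,115),.048),('disc',(376,49),.044),('punch',(376.5,182),.067),('tip',(367,264),.037),('jar',(540,115),.054),('cone',(512,191),.028),('round',(246,234),.03),('bowl',(401,285),.034)]: print(n,np.round(f(p,z),1))
T0=T@c['hand_eye'];print('cam',np.round(T0,3))
cv2.imwrite('pics/w2c.png',cv2.resize(c['img'][0:70,470:550,::-1],None,fx=8,fy=8,interpolation=cv2.INTER_CUBIC))
```

```text
hub [577.   27.7  48. ]
disc [520.   47.3  44. ]
punch [630.2   8.4  67. ]
tip [707.7 -18.8  37. ]
jar [614.9 184.4  54. ]
cone [685.6 147.7  28. ]
round [ 644.7 -120.2   30. ]
bowl [741.3   7.8  34. ]
cam [[ 0.315  0.913  0.26   0.581]
 [ 0.949 -0.303 -0.086 -0.026]
 [-0.     0.274 -0.962  0.371]
 [ 0.     0.     0.     1.   ]]
```

View pics/w2c.png

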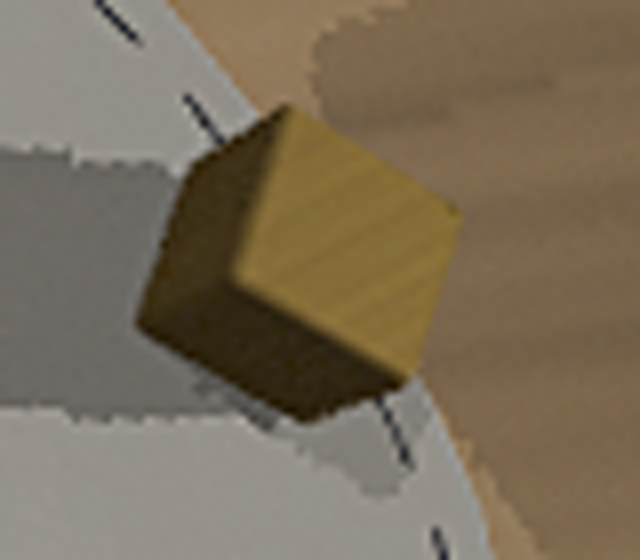

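The top face corners in the crop are (288,105), (460,210), (410,380) and (235,278).

Run:
```python
from h import *
c=dict(np.load('pics/w2.npz'));T=np.eye(4);T[:3,:3]=c['rot'];T[:3,3]=c['tcp']
q=np.array([(288,105),(460,210),(410,380),(235,278)])/8+[469.6,-.4]
P=wray(c['hand_eye'],c['camera_matrix'],T,q,.042)*1000;sq=P.mean(0);print(P.round(1),sq)
for d in ((577,27.7),(574,28)):
  v=sq[:2]-d;print(np.hypot(*v),np.degrees(np.arctan2(v[1],v[0])))
```

```text
[[509.7 187.8  42. ]
 [526.1 208.1  42. ]
 [546.5 191.9  42. ]
 [530.4 171.5  42. ]] [528.18489021 189.83716889  42.        ]
169.32624274072128 106.7556251828779
168.19718642304971 105.80649227421911
```

Bar angle is −19.3°, pivot (576,28), and the target is 106.5°, so the arm has to turn +126°. Going down beside the bar.

Call:
{"op": "move_arm", "data": {"series": [{"grip":0,"xyz":[-1,0,20],"angular":[0,0,0]},{"grip":0,"xyz":[-2,0,45],"angular":[0,0,0]},{"grip":0,"xyz":[-3,0,70],"angular":[0,0,0]},{"grip":0,"xyz":[-4,0,95],"angular":[0,0,0]},{"grip":0,"xyz":[-4,0,120],"angular":[0,0,0]},{"grip":0,"xyz":[-4,0,145],"angular":[0,0,0]},{"grip":0,"xyz":[-4,0,165],"angular":[0,0,0]},{"grip":0,"xyz":[-4,0,176],"angular":[0,0,0]},{"grip":0,"xyz":[-4,10,176],"angular":[0,0,0]},{"grip":0,"xyz":[-4,20,176],"angular":[0,0,0]}]}}

```text
time_s: 4.3
tcp_pos: [0.6653, -0.0303, 0.0573]
ee_rot: [[-0.95, 0.314, 0.001], [0.314, 0.95, -0.0], [-0.001, 0.0, -1.0]]
wrist_force: [0.4, 0.7, 0.5]
gripper_width: 0.008
gripper_force: 0.0
```

Call:
{"op": "move_arm", "data": {"series": [{"grip":0,"xyz":[-1.4,7.3,0],"angular":[0,0,-0.07]},{"grip":0,"xyz":[-2.2,14.7,0],"angular":[0,0,-0.14]},{"grip":0,"xyz":[-2.5,22.1,0],"angular":[0,0,-0.209]},{"grip":0,"xyz":[-2.3,29.6,0],"angular":[0,0,-0.279]},{"grip":0,"xyz":[-1.6,37,0],"angular":[0,0,-0.349]},{"grip":0,"xyz":[-0.4,44.3,0],"angular":[0,0,-0.419]},{"grip":0,"xyz":[1.4,51.5,0],"angular":[0,0,-0.489]},{"grip":0,"xyz":[3.6,58.6,0],"angular":[0,0,-0.559]},{"grip":0,"xyz":[6.3,65.5,0],"angular":[0,0,-0.628]},{"grip":0,"xyz":[9.5,72.2,0],"angular":[0,0,-0.698]}]}}

```text
time_s: 5.3
tcp_pos: [0.6804, 0.0422, 0.0588]
ee_rot: [[-0.927, -0.374, 0.006], [-0.374, 0.927, 0.001], [-0.006, -0.002, -1.0]]
wrist_force: [3.0, -1.9, -0.3]
gripper_width: 0.005
gripper_force: 1.3
```

```bash
cat > st.py <<'E'
from station import r
from h import *
s=r.sense();p=np.array(s['tcp_pos'])[:2]*1000-[576,28];R=np.array(s['ee_rot']);y=R[:2,1]
u=np.array([y[1],-y[0]])
print(s['time_s'],np.round(s['tcp_pos'],4),'yaw bar dir',np.degrees(np.arctan2(u[1],u[0])),'r',p@u,'n',p@y,np.round(s['wrist_force'],1),np.round(s['joints']))
E
python3 st.py
```

```text
5.3 [0.6804 0.0422 0.0588] yaw bar dir 21.97214956282186 r 102.12728892862653 n -25.868720051827246 [ 3.  -1.9 -0.3] [ 17.  37.  -3.   0. -49. -85.]
```

Contact is made with about 3 N of push, as expected. Continuing the same arc.

Call:
{"op": "move_arm", "data": {"series": [{"grip":0,"xyz":[-1.4,7.3,0],"angular":[0,0,-0.07]},{"grip":0,"xyz":[-2.2,14.7,0],"angular":[0,0,-0.14]},{"grip":0,"xyz":[-2.5,22.1,0],"angular":[0,0,-0.209]},{"grip":0,"xyz":[-2.3,29.6,0],"angular":[0,0,-0.279]},{"grip":0,"xyz":[-1.6,37,0],"angular":[0,0,-0.349]},{"grip":0,"xyz":[-0.4,44.3,0],"angular":[0,0,-0.419]},{"grip":0,"xyz":[1.4,51.5,0],"angular":[0,0,-0.489]},{"grip":0,"xyz":[3.6,58.6,0],"angular":[0,0,-0.559]},{"grip":0,"xyz":[6.3,65.5,0],"angular":[0,0,-0.628]},{"grip":0,"xyz":[9.5,72.2,0],"angular":[0,0,-0.698]}]}}

```text
time_s: 6.3
tcp_pos: [0.6447, 0.1065, 0.0589]
ee_rot: [[-0.47, -0.883, 0.007], [-0.883, 0.47, 0.002], [-0.005, -0.005, -1.0]]
wrist_force: [2.2, -0.8, -0.3]
gripper_width: 0.005
gripper_force: 1.2
```

```bash
python3 st.py
```

```text
6.3 [0.6447 0.1065 0.0589] yaw bar dir 61.987741208277946 r 101.53048025192996 n -23.796907412294757 [ 2.2 -0.8 -0.3] [ 24.  35.  -8.   0. -47. -52.]
```

Call:
{"op": "move_arm", "data": {"series": [{"grip":0,"xyz":[-1.4,7.3,0],"angular":[0,0,-0.07]},{"grip":0,"xyz":[-2.2,14.7,0],"angular":[0,0,-0.14]},{"grip":0,"xyz":[-2.5,22.1,0],"angular":[0,0,-0.209]},{"grip":0,"xyz":[-2.3,29.6,0],"angular":[0,0,-0.279]},{"grip":0,"xyz":[-1.6,37,0],"angular":[0,0,-0.349]},{"grip":0,"xyz":[-0.4,44.3,0],"angular":[0,0,-0.419]},{"grip":0,"xyz":[1.4,51.5,0],"angular":[0,0,-0.489]},{"grip":0,"xyz":[3.6,58.6,0],"angular":[0,0,-0.559]},{"grip":0,"xyz":[6.3,65.5,0],"angular":[0,0,-0.628]},{"grip":0,"xyz":[6.3,65.5,0],"angular":[0,0,-0.628]}]}}

```text
time_s: 7.3
tcp_pos: [0.5827, 0.1316, 0.0587]
ee_rot: [[0.136, -0.991, 0.004], [-0.991, -0.136, 0.002], [-0.001, -0.004, -1.0]]
wrist_force: [0.5, 0.3, 0.9]
gripper_width: 0.004
gripper_force: 0.2
```

```bash
python3 st.py
python3 - <<'E'
from station import r
from h import *
s=r.sense()
c=r.capture('wrist');cv2.imwrite('pics/w3.png',c['img'][...,::-1]);np.savez('pics/w3.npz',tcp=s['tcp_pos'],rot=s['ee_rot'],**c)
E
```

```text
7.3 [0.5827 0.1316 0.0587] yaw bar dir 97.8098822784245 r 101.6924421106948 n -20.705278547099315 [0.5 0.3 0.9] [ 28.  30. -16.   0. -43. -20.]
```

View pics/w3.png

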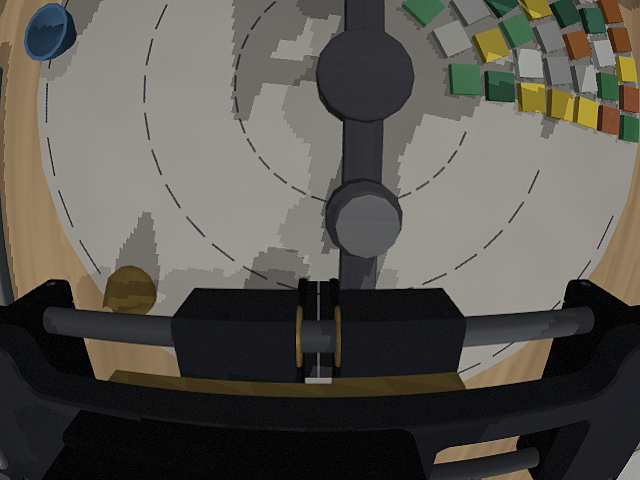

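The arm lies along the finger, with the hub at (365,76) and the punch top at (368,224). The square weight is hidden behind the hand.

Run:
```python
from h import *
c=dict(np.load('pics/w3.npz'));T=np.eye(4);T[:3,:3]=c['rot'];T[:3,3]=c['tcp']
f=lambda p,z:wray(c['hand_eye'],c['camera_matrix'],T,[p],z)[0]*1000
h=f((365,76),.048);p=f((368,225),.067);a=(f((343,150),.044)+f((383,150),.044))/2;b=(f((344,5),.044)+f((386,5),.044))/2
print(h,p,a,b)
for v in(p-h,a-b):print(np.degrees(np.arctan2(v[1],v[0])))
```

```text
[576.57598635  28.8674      48.        ] [569.38827114  84.64107748  67.        ] [572.60446147  58.70580302  44.        ] [580.09665599  -3.26088221  44.        ]
97.34339780779341
96.89398700140399
```

Call:
{"op": "move_arm", "data": {"series": [{"grip":0,"xyz":[-1.1,5.5,0],"angular":[0,0,-0.052]},{"grip":0,"xyz":[-1.6,9.2,0],"angular":[0,0,-0.087]},{"grip":0,"xyz":[-2,12.8,0],"angular":[0,0,-0.122]},{"grip":0,"xyz":[-2.2,14.8,0],"angular":[0,0,-0.14]},{"grip":0,"xyz":[-2.3,16.6,0],"angular":[0,0,-0.157]},{"grip":0,"xyz":[-2.3,16.6,0],"angular":[0,0,-0.157]},{"grip":0,"xyz":[-2.3,16.6,0],"angular":[0,0,-0.157]}]}}

```text
time_s: 8.05
tcp_pos: [0.5655, 0.1307, 0.0569]
ee_rot: [[0.288, -0.958, 0.001], [-0.958, -0.288, 0.001], [-0.0, -0.002, -1.0]]
wrist_force: [1.4, 1.1, 1.5]
gripper_width: 0.006
gripper_force: 1.2
```

```bash
python3 st.py
python3 - <<'E'
from station import r
from h import *
s=r.sense()
c=r.capture('wrist');cv2.imwrite('pics/w4.png',c['img'][...,::-1]);np.savez('pics/w4.npz',tcp=s['tcp_pos'],rot=s['ee_rot'],**c)
E
```

```text
8.05 [0.5655 0.1307 0.0569] yaw bar dir 106.71050391947719 r 101.38462073630704 n -19.496242605493737 [1.4 1.1 1.5] [ 29.  29. -19.   0. -42. -12.]
```

View pics/w4.png

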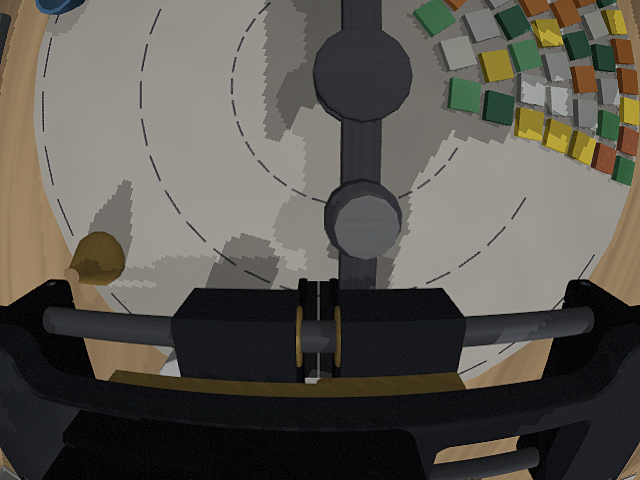

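The hub is now at (363,74) and the punch top at (367,226), and the bar edges can be read at rows 5 and 150. I'll measure, then back off and lift over the punch.

Run:
```python
from h import *
c=dict(np.load('pics/w4.npz'));T=np.eye(4);T[:3,:3]=c['rot'];T[:3,3]=c['tcp']
f=lambda p,z:wray(c['hand_eye'],c['camera_matrix'],T,[p],z)[0]*1000
h=f((363,74),.048);p=f((367.5,226),.067);a=(f((341,150),.044)+f((381,150),.044))/2;b=(f((341,5),.044)+f((383,5),.044))/2
print(h,p,a,b)
for v in(p-h,a-b):print(np.degrees(np.arctan2(v[1],v[0])))
```

```text
[576.3351769   28.29752618  48.        ] [559.94685206  82.60237219  67.        ] [567.67655584  57.61856982  44.        ] [584.86745139  -1.63883356  44.        ]
106.79296545138894
106.17773189055312
```

Call:
{"op": "move_arm", "data": {"series": [{"grip":0,"xyz":[0,-8,0],"angular":[0,0,0]},{"grip":0,"xyz":[0,-20,0],"angular":[0,0,0]},{"grip":0,"xyz":[0,-30,-10],"angular":[0,0,0]},{"grip":0,"xyz":[0,-30,-40],"angular":[0,0,0]},{"grip":0,"xyz":[0,-30,-75],"angular":[0,0,0]},{"grip":0,"xyz":[-10,-30,-110],"angular":[0,0,0]},{"grip":0,"xyz":[-25,-30,-140],"angular":[0,0,0]},{"grip":0,"xyz":[-50,-30,-160],"angular":[0,0,0]},{"grip":0,"xyz":[-80,-30,-160],"angular":[0,0,0]},{"grip":0,"xyz":[-80,-30,-160],"angular":[0,0,0]}]}}

```text
time_s: 9.1
tcp_pos: [0.5694, 0.2177, 0.2164]
ee_rot: [[0.29, -0.957, -0.002], [-0.957, -0.29, -0.0], [-0.001, 0.002, -1.0]]
wrist_force: [0.6, -0.1, 0.2]
gripper_width: 0.004
gripper_force: 0.0
```

Run:
```python
from station import r
from h import *
s=r.sense()
c=r.capture('wrist');cv2.imwrite('pics/w5.png',c['img'][...,::-1]);np.savez('pics/w5.npz',tcp=s['tcp_pos'],rot=s['ee_rot'],**c);print(s['time_s'],s['tcp_pos'])
```

```text
9.1 [0.56941934 0.21767698 0.21636926]
```

View pics/w5.png

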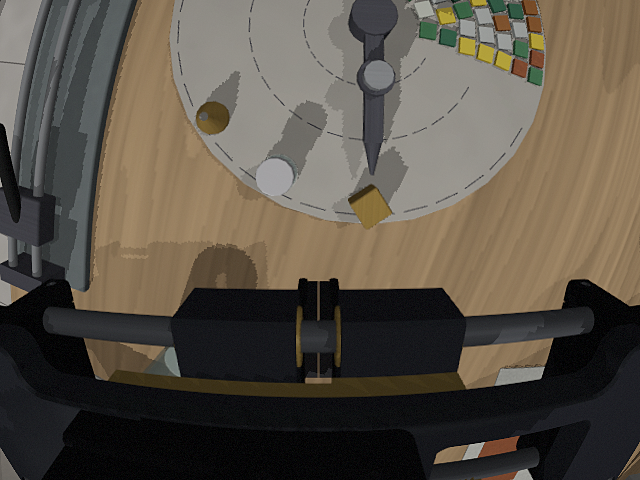

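The arm points at the square weight: hub (373,17), punch (378,76), tip (373,174), weight top about (371,206). Checking numerically.

```bash
python3 - <<'E'
from h import *
c=dict(np.load('pics/w5.npz'));T=np.eye(4);T[:3,:3]=c['rot'];T[:3,3]=c['tcp']
f=lambda p,z:wray(c['hand_eye'],c['camera_matrix'],T,[p],z)[0]*1000
hsv=cv2.cvtColor(c['img'],cv2.COLOR_RGB2HSV)
m=cv2.inRange(hsv,(10,120,100),(30,255,255));m[:180]=0;m[235:]=0;m[:,:340]=0;m[:,400:]=0
n,l,st,ce=cv2.connectedComponentsWithStats(m);i=1+np.argmax(st[1:,4]);print(st[i],ce[i])
cn=cv2.findContours((l==i).astype('uint8'),0,2)[0][0];R=cv2.minAreaRect(cn);print(R)
sq=f(R[0],.042);h=f((373,17),.048);t=f((373,174),.037);p=f((378.5,76.5),.067)
print('sq',sq,'hub',h,'tip',t,'punch',p)
a=lambda v:np.degrees(np.arctan2(v[1],v[0]))
for o in(h,np.array([576.4,28.4,0])):print([(round(a(q-o),2),round(np.hypot(*(q-o)[:2]),1)) for q in(sq,t,p)])
E
python3 st.py
```

```text
[350 188  42  41 931] [370.82384533 208.51987111]
((370.8794250488281, 208.6676025390625), (30.448509216308594, 31.292171478271484), 57.52880859375)
sq [528.33909495 189.6624377   42.        ] hub [576.31612297  31.95533585  48.        ] tip [535.20836802 160.8732116   37.        ] punch [559.30688484  84.94689074  67.        ]
[(np.float64(106.92), np.float64(164.8)), (np.float64(107.69), np.float64(135.3)), (np.float64(107.8), np.float64(55.7))]
[(np.float64(106.6), np.float64(168.3)), (np.float64(107.27), np.float64(138.7)), (np.float64(106.82), np.float64(59.1))]
9.15 [0.5695 0.2163 0.2157] yaw bar dir 106.83376821186397 r 182.15542600265795 n -48.27160504565683 [ 0.5  0.3 -0.9] [ 36.  22.  -4.  -0. -64. -19.]
```

The arm is at about 107° and the weight at 106.7°, so the error is about 1 to 2 mm. Next I move over the punch.

Call:
{"op": "move_arm", "data": {"series": [{"grip":0,"xyz":[20,8,0],"angular":[0,0,0]},{"grip":0,"xyz":[45,18,5],"angular":[0,0,0]},{"grip":0,"xyz":[70,28,15],"angular":[0,0,0]},{"grip":0,"xyz":[95,38,30],"angular":[0,0,0]},{"grip":0,"xyz":[115,45,50],"angular":[0,0,0]},{"grip":0,"xyz":[124,48,75],"angular":[0,0,0]},{"grip":0,"xyz":[124,48,92],"angular":[0,0,0]},{"grip":0,"xyz":[124,48,100],"angular":[0,0,0]},{"grip":0,"xyz":[124,48,104],"angular":[0,0,0]},{"grip":0,"xyz":[124,48,104],"angular":[0,0,0]}]}}

```text
time_s: 10.15
tcp_pos: [0.5602, 0.0824, 0.1123]
ee_rot: [[0.288, -0.958, -0.001], [-0.958, -0.288, -0.0], [0.0, 0.001, -1.0]]
wrist_force: [-0.1, 0.4, -0.3]
gripper_width: 0.005
gripper_force: 0.0
```

Call:
{"op": "move_arm", "data": {"series": [{"grip":0,"xyz":[0,0,0],"angular":[0,0,0]},{"grip":0,"xyz":[0,0,0],"angular":[0,0,0]},{"grip":0,"xyz":[0,0,0],"angular":[0,0,0]}]}}

```text
time_s: 10.45
tcp_pos: [0.5606, 0.0833, 0.1133]
ee_rot: [[0.288, -0.958, 0.001], [-0.958, -0.288, 0.001], [-0.0, -0.001, -1.0]]
wrist_force: [-0.2, -0.8, -1.1]
gripper_width: 0.004
gripper_force: 0.0
```

```bash
python3 st.py
```

```text
10.45 [0.5606 0.0833 0.1133] yaw bar dir 106.75591059052816 r 57.34134611516947 n -1.1984704842887213 [-0.2 -0.8 -1.1] [ 25.  24. -18.   0. -48.  -8.]
```

Call:
{"op": "move_arm", "data": {"series": [{"grip":0,"xyz":[0,1,10],"angular":[0,0,0]},{"grip":0,"xyz":[0,1,17],"angular":[0,0,0]},{"grip":0,"xyz":[0,1,20],"angular":[0,0,0]},{"grip":0,"xyz":[0,1,22],"angular":[0,0,0]},{"grip":0,"xyz":[0,1,23.5],"angular":[0,0,0]},{"grip":0,"xyz":[0,1,25],"angular":[0,0,0]},{"grip":0,"xyz":[0,1,26],"angular":[0,0,0]},{"grip":0,"xyz":[0,1,26],"angular":[0,0,0]}]}}

```text
time_s: 11.25
tcp_pos: [0.559, 0.0825, 0.0866]
ee_rot: [[0.288, -0.958, -0.001], [-0.958, -0.288, -0.0], [0.0, 0.001, -1.0]]
wrist_force: [-3.1, 0.4, 4.9]
gripper_width: 0.01
gripper_force: 2.3
```

Call:
{"op": "move_arm", "data": {"series": [{"grip":0,"xyz":[0,0,0.8],"angular":[0,0,0]},{"grip":0,"xyz":[0,0,1.5],"angular":[0,0,0]},{"grip":0,"xyz":[0,0,1.5],"angular":[0,0,0]},{"grip":0,"xyz":[0,0,1.5],"angular":[0,0,0]}]}}

```text
time_s: 11.65
tcp_pos: [0.5597, 0.0826, 0.0863]
ee_rot: [[0.288, -0.958, 0.001], [-0.958, -0.288, 0.0], [0.0, -0.001, -1.0]]
wrist_force: [-5.0, 0.5, 9.7]
gripper_width: 0.004
gripper_force: 4.8
```

It has bottomed out at 9.7 N. Lifting straight up, then away for a look.

Call:
{"op": "move_arm", "data": {"series": [{"grip":0,"xyz":[0,0,-3],"angular":[0,0,0]},{"grip":0,"xyz":[0,0,-8],"angular":[0,0,0]},{"grip":0,"xyz":[0,0,-20],"angular":[0,0,0]},{"grip":0,"xyz":[0,0,-45],"angular":[0,0,0]},{"grip":0,"xyz":[-20,-8,-75],"angular":[0,0,0]},{"grip":0,"xyz":[-50,-18,-105],"angular":[0,0,0]},{"grip":0,"xyz":[-80,-30,-130],"angular":[0,0,0]},{"grip":0,"xyz":[-110,-42,-130],"angular":[0,0,0]},{"grip":0,"xyz":[-124,-48,-130],"angular":[0,0,0]},{"grip":0,"xyz":[-124,-48,-130],"angular":[0,0,0]}]}}

```text
time_s: 12.65
tcp_pos: [0.5698, 0.2171, 0.2149]
ee_rot: [[0.29, -0.957, 0.001], [-0.957, -0.29, 0.001], [-0.0, -0.001, -1.0]]
wrist_force: [0.4, -0.0, -0.0]
gripper_width: 0.005
gripper_force: 0.0
```

Call:
{"op": "move_arm", "data": {"series": [{"grip":0,"xyz":[0,0,0],"angular":[0,0,0]},{"grip":0,"xyz":[0,0,0],"angular":[0,0,0]},{"grip":0,"xyz":[0,0,0],"angular":[0,0,0]}]}}

```text
time_s: 12.95
tcp_pos: [0.5696, 0.2141, 0.2148]
ee_rot: [[0.287, -0.958, -0.001], [-0.958, -0.287, -0.0], [0.0, 0.001, -1.0]]
wrist_force: [-0.2, -0.3, -0.8]
gripper_width: 0.002
gripper_force: 0.0
```

```bash
python3 st.py
python3 - <<'E'
from station import r
from h import *
s=r.sense()
c=r.capture('wrist');cv2.imwrite('pics/w6.png',c['img'][...,::-1]);np.savez('pics/w6.npz',tcp=s['tcp_pos'],rot=s['ee_rot'],**c)
E
```

```text
12.95 [0.5696 0.2141 0.2148] yaw bar dir 106.65788146085497 r 180.1166923315848 n -47.17769635955379 [-0.2 -0.3 -0.8] [ 36.  22.  -5.   0. -63. -19.]
```

View pics/w6.png

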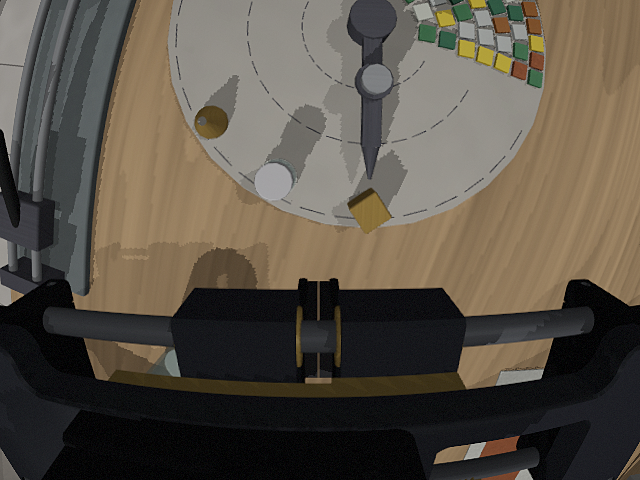

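The arm still points at the weight: hub (372,20), punch (374,80), tip (370,179), weight about (370,212).

Run:
```python
from h import *
def run(name,hub,pu,tip):
    c=dict(np.load(name));T=np.eye(4);T[:3,:3]=c['rot'];T[:3,3]=c['tcp']
    f=lambda p,z:wray(c['hand_eye'],c['camera_matrix'],T,[p],z)[0]*1000
    hsv=cv2.cvtColor(c['img'],cv2.COLOR_RGB2HSV)
    m=cv2.inRange(hsv,(10,120,100),(30,255,255));m[:180]=0;m[238:]=0;m[:,:340]=0;m[:,400:]=0
    n,l,st,ce=cv2.connectedComponentsWithStats(m);i=1+np.argmax(st[1:,4])
    sq=f(ce[i],.042);h=f(hub,.048);t=f(tip,.037);p=f(pu,.067)
    print('sq',sq,'hub',h,'tip',t,'punch',p)
    a=lambda v:np.degrees(np.arctan2(v[1],v[0]))
    o=np.array([576.4,28.4,0]);print([round(a(q-o),2) for q in(sq,t,p)])
    u=(t-o)[:2]/np.hypot(*(t-o)[:2]);d=(sq-o)[:2];print('y err mm',u[0]*d[1]-u[1]*d[0])
run('pics/w5.npz',(373,17),(378.5,76.5),(373,174))
run('pics/w6.npz',(371.5,20),(374.5,80.5),(370,179))
```

```text
sq [528.42694404 189.55379712  42.        ] hub [576.31612297  31.95533585  48.        ] tip [535.20836802 160.8732116   37.        ] punch [559.30688484  84.94689074  67.        ]
[np.float64(106.58), np.float64(107.27), np.float64(106.82)]
y err mm -2.0402502915383423
sq [528.38473788 189.62790758  42.        ] hub [576.44059774  31.87089825  48.        ] tip [536.77150819 162.14779878  37.        ] punch [561.29883924  85.7045704   67.        ]
[np.float64(106.58), np.float64(106.5), np.float64(104.76)]
y err mm 0.23453722890067752
```

Run:
```python
from h import *
for n in('pics/w5.npz','pics/w6.npz'):
    c=dict(np.load(n));T=np.eye(4);T[:3,:3]=c['rot'];T[:3,3]=c['tcp']
    g=cv2.cvtColor(c['img'],cv2.COLOR_RGB2HSV);m=cv2.inRange(g,(105,20,20),(150,255,110))
    P=[]
    for v in range(102,165,3):
        x=np.flatnonzero(m[v,350:400])+350
        if 5<len(x)<28: P.append((x.mean(),v))
    W=wray(c['hand_eye'],c['camera_matrix'],T,P,.040)[:,:2]*1000
    o=np.array([576.4,28.4]);d=W-o
    print(len(P),np.degrees(np.arctan2(d[:,1],d[:,0])).round(1))
```

```text
21 [106.8 107.3 106.7 106.8 107.1 106.6 106.9 106.6 106.6 106.6 106.8 107.
 106.9 107.1 106.8 106.3 106.8 107.  106.6 106.6 106.5]
21 [105.8 106.  106.4 106.6 106.4 105.8 106.  106.2 106.1 106.4 106.3 105.6
 106.3 106.5 106.4 105.8 105.9 106.3 106.2 106.1 105.9]
```

The bar is at 106.1° against 106.6° for the weight, about 1.5 mm off at the weight. Handing in.

```bash
python3 -c "
from station import r
print(r.finish_job())"
```

```text
the job is handed in; nothing more can be done
None
```

The arm points at the square weight (about 1.5 mm off by the last picture), the punch was pressed fully down and released, and the job was handed in at about 13 s; no verdict came back.

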